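Find the heavy side of a rotor by feel and hold it down

TASK

The rotor on the little balance stand has a weight hidden inside, and its stiff bearing keeps it wherever it is left. Take it by the red crank grip, turn it right round to feel which side is heavy, then turn the heavy side straight down (within about 15 degrees) and finish while still holding the grip there, so that I can mark the light side on top. Leave the dish, the chip box and the probe positioner where they are.

Things in the scene. Friction and masses are not known exactly. Their poses are not given: they have to be found in the camera images.
- stand: Balance stand, bolted down: dark steel base plate 130 x 140 x 12 mm and black upright 44 x 36 mm, 177 mm tall (at y -56 to -20 mm). Origin on the table surface, z up. The level axle is parallel to its y axis, 150 mm above the origin; the rotor's dark face and the crank look to its +y.
- axle (a point): Centre of the rotor, a steel-grey disc with a dark face, 130 mm in diameter, 24 mm thick, on the axle (stand's y = 20 mm, height 150 mm); axes as the stand's. Sealed inside it, 42 mm off the axle, sits a weight of 0.25 to 0.36 kg, in a direction that differs each time and that no reading gives. It never shifts in the disc; crank and grip are counterbalanced.
- wheel (a joint): Rotor angle a about the stand's +y, rad, unlimited. Grip centre = axle + 50 mm x (sin a along stand x, cos a up). Turning it takes a steady drag of 0.18 N m (3.6 N at the grip) against the motion, plus the weight's pull, 0.10 to 0.15 N m at most (2 to 3 N at the grip), as the sine of the heavy side's angle from straight down, towards down. Let go, it stays put; at rest the drag acts either way.
- grip: Red crank grip: smooth sleeve 18 mm in diameter, 50 mm long, spinning freely on a pin parallel to the axle, 50 mm off it. Origin at its centre, 62 mm in front of the rotor's face (94 mm along +y from the stand's origin). It starts in the upper part of its circle. Pinched from above across the stand's x, it can be led all round with the hand's direction unchanged.
- dish: Bystander: open clear round dish, 88 mm across, 16 mm tall, loose on the table. Origin under its centre.
- chipbox: Bystander: white chip box 50 x 50 x 12 mm, loose. Origin under its centre.
- positioner: Bystander: black probe positioner with a steel knob, about 60 x 45 x 56 mm, loose. Origin under its centre.
Things that resemble listed ones, but are neither listed nor needed, are in the scene too. Of the things like the stand, leave any that is brown; of the rest the larger one is meant.

How it is judged:
By the outcome, as a careful person would: the job done as asked, in the order asked, and still so for the second after the job is handed in, while the arm keeps its last pose, push and grip.
It also fails if it takes over 72 s, if anything falls off the work surface, if the arm or the gripper's body presses on something with over 40 N, if the wrist force passes 120 N, or if a joint passes its speed limit or range.

ROBOT

A 7-joint arm with a two-finger parallel gripper is mounted at the origin on the work surface. World frame = base frame: x ahead of the robot, y to its left, z up, the work surface at z = 0. Lengths are in m, angles in rad, forces in N, time in s.
With the tool pointing down it reaches from about 0.4 to 0.9 m from the base axis. Payload 5.6 kg.
Tool frame: the origin (TCP) lies on the front face of the gripper's body, between the roots of the fingers; the fingertips stand ctrl.finger_overhang ahead of it and the grasp point (between the pads) lies 69 mm ahead of it (ctrl.finger_overhang is the distance from the TCP to the fingertips, in m); z points along the fingers, y is the direction in which the jaws open and shut (so a half turn about z gives the same grasp; the last joint's range is limited). The gripper opens to 92 mm and grips with 3 to 60 N. Pads are 20 mm wide; open, the fingers measure 128 mm over their backs; the gripper's body (75 mm by 189 mm) begins 69 mm behind the grasp point.
Start: joints at [-1.244, 0.468, -0.012, 1.603, 0.006, 1.071, -0.056], TCP at [0.235, 0.606, 0.303] pointing down, gripper open.
Joint ranges: [-2.53, 2.53], [-0.31, 2.02], [-1.57, 1.55], [0.28, 2.44], [-1.29, 4.43], [0.15, 1.84], [-2.92, 2.92]. Speed limits (rad/s): [2.57, 2.57, 3.14, 3.14, 3.14, 3.14, 3.14].

INTERFACE

Orientations are given as a unit quaternion [x, y, z, w].
In Python, from workcell import status, viewer, job, ctrl gives the robot as it stands.
- The arm moves only by the tool carry_out, never from a script. Its argument "rows" is a list that holds one entry, the list of rows, each a list of 7 numbers: the shift along the tool's x, y, z in m, then the turn, a rotation vector about the tool's x, y, z in rad, then the finger opening in m, from 0 to 0.0919. In form: [[[x, y, z, ax, ay, az, grip], ...]]. A call has 1 to 12 rows; each row is the pose to reach, as a shift and turn from the pose commanded when the call began, along the tool's axes at that moment; what a row does not reach only later rows make up. A row lasts 1/12 s, in which the tool goes at most 41.7 mm and 7.16 degrees, less where a joint would pass 70% of its speed; a pose out of reach is approached as far as the arm can. A call with a gripper value outside its range is refused whole. The fingers move at their own pace and stop on an object; the grip force is fixed at half the most. Time passes only in rows, so rows that repeat a pose let the fingers close. It gives the time, the measured TCP pose, the force and the opening at its end, in the units of the state.
- status.read_state(): the state, without advancing time (a new reading comes with each control period).
- viewer.snapshot(name): name is "scene" or "top" or "wrist"; returns a dict with "img" (420x560x3 uint8, red, green, blue), "depth" (420x560 float32, m along the optical axis (not along the pixel's ray), 0 where there is no reading), "mtx" (3x3 intrinsics, pixels), "dist_coeffs" ([k1, k2, p1, p2, k3] as OpenCV has them; the pictures are not rectified), "origin" and "orientation" of the camera in the world. Camera axes: x right, y down, z forward; pixel columns grow to the right and rows downward; lengths in m; the calibration is good to about 2 mm. A picture is of the moment at which its call begins.
- job.job_done(): hands the job in, once; it reports no verdict.
Trained networks look in the newest picture that a camera, given by its name, has taken for a name from the list of things; names that differ only in an ending like _2 or _b are one class to them, and where a whole thing is asked for, a point or a joint stands for the part that bears it (a point fixed in the world has none). Each returns a list of dicts, best first, with "p" (0 to 1); they miss things now and then, are a little off and sometimes report something else, mostly with a low value. They report only what shows in the picture. A call takes as long as a camera call. They do not tell look-alikes from the thing itself.
- viewer.search_frame(camera, thing): "point" ([column, row] in pixels, amid what is visible of it).
- viewer.spot_point(camera, thing): "point" ([column, row] in pixels: a listed point, or the origin of a listed thing).
The state is a dict: "time_s": time; "q": joint angles; "dq": joint speeds; "joint_efforts": joint torques, N m; "tool_pos": TCP position; "tool_rot": TCP orientation; "contact_force": force on the tool from outside, world axes, zero at the start; "moment": the same for the moment, N m; "grip_width": opening from 0.0 (shut) to 1.0 (fully open).
Only numpy, scipy, OpenCV 4.12 (cv2) and the standard library are available. Lean on these libraries where they do the work, as an engineer would, in place of code of your own. Each camera call takes 0.05 s, during which the arm holds its last target. There are 200 camera calls.

## Working session

There is one attempt and no reset: what is moved stays moved. The work goes in short steps, Python scripts to look and compute and a tool call to move; the robot and the scene stay as the last step left them, time stands still between calls to the robot, and variables do not carry over. Pictures are saved under pics/ and viewed, about 8 in all and at most 12, crops included, and the job is handed in when it is done.

Besides the shell and the picture viewer there is one more tool, called after "Emit:" as a command line: name --argument value ..., lists and objects as JSON in quotes. carry_out: Moves the arm, as the interface text tells. Its arguments: {"type":"object","properties":{"rows":{"type":"array"}},"required":["rows"]}

```bash
mkdir -p pics; cat > h.py <<'E'
import numpy as np, cv2
from scipy.spatial.transform import Rotation as R
from workcell import status, viewer, job, ctrl
def snap(n): return viewer.snapshot(n)
def save(s,name,crop=None,scale=1):
    im=s["img"][...,::-1]
    if crop: x0,y0,x1,y1=crop; im=im[y0:y1,x0:x1]
    cv2.imwrite("pics/"+name,cv2.resize(im,None,fx=scale,fy=scale,interpolation=cv2.INTER_CUBIC))
def camR(s):
    o=np.array(s["orientation"]); return o if o.shape==(3,3) else R.from_quat(o).as_matrix()
def world(s,uv,d=None):
    uv=np.array(uv,float).reshape(-1,1,2)
    n=cv2.undistortPoints(uv,np.array(s["mtx"]),np.array(s["dist_coeffs"])).reshape(-1,2)
    if d is None: d=np.array([s["depth"][int(round(v)),int(round(u))] for u,v in uv[:,0]])
    p=np.c_[n,np.ones(len(n))]*np.reshape(d,(-1,1))
    return p@camR(s).T+np.array(s["origin"])
E
python3 - <<'E'
from h import *
print(status.read_state(), ctrl.finger_overhang)
a=snap("scene");b=snap("top")
for n,s in(("scene",a),("top",b)):
    print(n,s["origin"],s["orientation"])
    save(s,n+"0.png")
    for t in("stand","axle","grip","dish","chipbox","positioner"):
        for f in("search_frame","spot_point"):
            print(t,f,[(np.round(r["point"]).tolist(),round(r["p"],2),world(s,r["point"]).round(3).tolist()) for r in getattr(viewer,f)(n,t)[:4]])
E
```

```text
{'time_s': 0.0, 'q': array([-1.24398605,  0.46834433, -0.01165024,  1.60362114,  0.00602164,
        1.0714058 , -0.05628799]), 'dq': array([ 0.00036298,  0.00132921,  0.00040185,  0.00052566, -0.0005022 ,
       -0.00168759, -0.00117885]), 'joint_efforts': array([-6.88449090e-04, -5.20568204e+01, -1.29138332e-02, -2.43747282e+01,
       -5.66909811e-02,  1.70621095e-02,  1.51059139e-04]), 'tool_pos': array([0.23481315, 0.60564103, 0.30176259]), 'tool_rot': array([ 1.83852855e-01,  9.82953390e-01, -8.66082885e-04, -1.00785227e-04]), 'contact_force': array([ 0.02121016, -0.73762765,  0.22696534]), 'moment': array([-0.00270678,  0.00435417,  0.01409087]), 'grip_width': 1.0002436826455288} 0.0881
scene [1.13777293 0.42288829 1.10337111] [ 0.38073369  0.8730893  -0.27980653 -0.12027152]
stand search_frame [([317.0, 160.0], 0.9, [[0.456, -0.058, 0.12]]), ([279.0, 210.0], 0.78, [[0.652, -0.015, 0.144]]), ([168.0, 218.0], 0.68, [[0.837, -0.208, 0.117]])]
stand spot_point [([280.0, 226.0], 0.95, [[0.619, -0.04, 0.009]]), ([317.0, 171.0], 0.72, [[0.408, -0.087, 0.005]]), ([176.0, 234.0], 0.55
[... 2024 characters left out ...]
41.0, 139.0], 0.81, [[0.801, -0.209, 0.214]])]
grip search_frame [([317.0, 130.0], 0.55, [[0.829, -0.141, 0.209]]), ([277.0, 274.0], 0.4, [[0.395, -0.017, 0.0]])]
grip spot_point [([275.0, 274.0], 0.56, [[0.393, -0.011, 0.002]]), ([254.0, 204.0], 0.49, [[0.611, 0.045, 0.207]]), ([318.0, 129.0], 0.45, [[0.832, -0.142, 0.209]])]
dish search_frame [([183.0, 248.0], 0.61, [[0.484, 0.299, 0.008]])]
dish spot_point [([184.0, 248.0], 0.64, [[0.48, 0.297, -0.001]])]
chipbox search_frame []
chipbox spot_point [([178.0, 186.0], 0.57, [[0.691, 0.318, 0.017]])]
positioner search_frame [([401.0, 209.0], 0.83, [[0.608, -0.424, 0.05]])]
positioner spot_point [([400.0, 210.0], 0.6, [[0.605, -0.42, 0.042]])]
```

View pics/scene0.png

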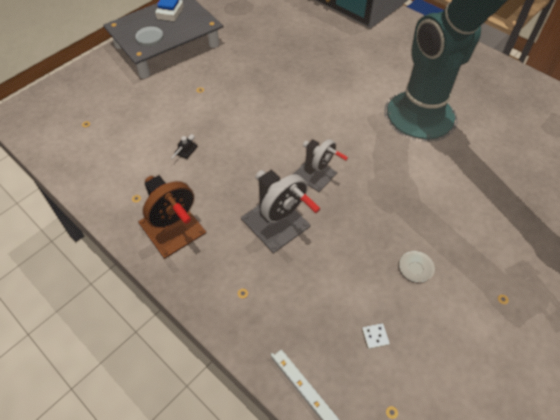

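```bash
python3 - <<'E'
from h import *
s=snap("scene"); save(s,"crop1.png",(130,110,400,290),2.9)
E
```

```text
(no output)
```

View pics/crop1.png

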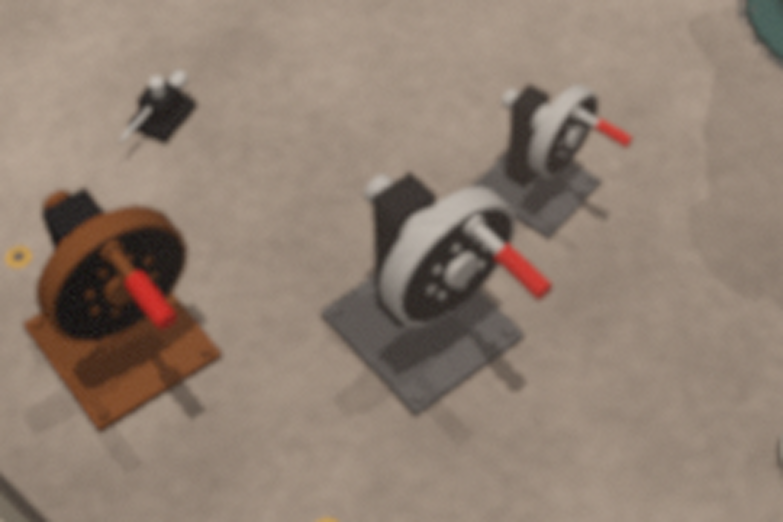

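View pics/top0.png

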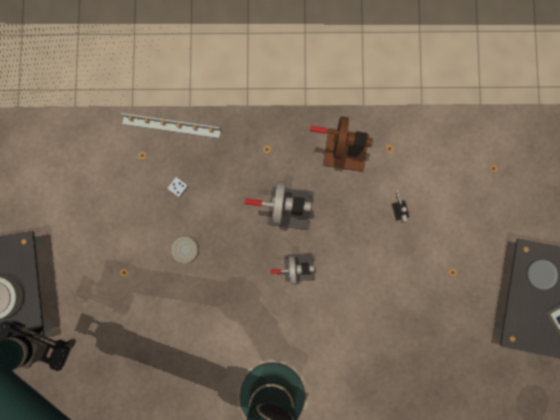

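Look-alikes, by pixel in the scene view: the brown stand with its grip at (178,212), the large grey stand at (310,202), and the small grey stand at (340,154). I choose the large grey one, and the crop confirms it is grey and bigger than the other grey one.

```bash
cat >> h.py <<'E'
def cloud(s):
    h,w=s["depth"].shape; u,v=np.meshgrid(np.arange(w),np.arange(h))
    P=world(s,np.c_[u.ravel(),v.ravel()],s["depth"].ravel()); C=s["img"].reshape(-1,3).astype(float)
    k=s["depth"].ravel()>0; return P[k],C[k]
def redgrip(s,c=(0.61,0.047),r=0.09):
    P,C=cloud(s); k=(C[:,0]>120)&(C[:,1]<0.45*C[:,0])&(C[:,2]<0.45*C[:,0])&(np.hypot(*(P[:,:2]-c).T)<r)&(P[:,2]>0.06)
    return P[k]
E
python3 - <<'E'
from h import *
for n in("scene","top"):
    s=snap(n); p=redgrip(s); m=np.median(p,0); d=np.linalg.svd(p-p.mean(0))[2][0]
    print(n,len(p),m.round(4),p.min(0).round(3),p.max(0).round(3),d.round(3))
    P,C=cloud(s); k=(abs(P[:,2]-.014)<.006)&(abs(P[:,0]-.615)<.11)&(abs(P[:,1]+.04)<.11)
    q=P[k]; 
    rect=cv2.minAreaRect(q[:,:2].astype(np.float32)); print("plate",k.sum(),rect)
    k=(P[:,2]>.17)&(P[:,2]<.19)&(abs(P[:,0]-.61)<.05)&(P[:,1]>-.12)&(P[:,1]<-.04); print("upr",k.sum(),P[k].min(0).round(3),P[k].max(0).round(3),P[k].mean(0).round(3))
E
```

```text
scene 121 [0.621  0.0512 0.2037] [0.612 0.026 0.196] [0.628 0.074 0.209] [ 0.104  0.995 -0.001]
plate 1284 ((0.6160393357276917, -0.05953891575336456), (0.1411750763654709, 0.1308063268661499), 82.50711059570312)
upr 226 [ 0.59  -0.102  0.17 ] [ 0.636 -0.061  0.18 ] [ 0.614 -0.081  0.175]
top 75 [0.6166 0.0485 0.2063] [0.608 0.028 0.198] [0.626 0.072 0.213] [-0.149 -0.989  0.005]
plate 776 ((0.6087755560874939, -0.04512058198451996), (0.18207012116909027, 0.2031591385602951), 5.910050392150879)
upr 198 [ 0.589 -0.102  0.17 ] [ 0.654 -0.042  0.187] [ 0.614 -0.08   0.176]
```

Emit:
carry_out --rows '[[[-0.38,-0.26,-0.05,0,0,0.9,0.09],[-0.38,-0.26,-0.05,0,0,0.9,0.09],[-0.38,-0.26,-0.05,0,0,0.9,0.09],[-0.38,-0.26,-0.05,0,0,0.9,0.09],[-0.38,-0.26,-0.05,0,0,0.9,0.09],[-0.38,-0.26,-0.05,0,0,0.9,0.09],[-0.558,-0.38,-0.058,0,0,1.332,0.09],[-0.558,-0.38,-0.058,0,0,1.332,0.09],[-0.558,-0.38,-0.058,0,0,1.332,0.09],[-0.558,-0.38,-0.058,0,0,1.332,0.09],[-0.558,-0.38,-0.058,0,0,1.332,0.09],[-0.558,-0.38,-0.058,0,0,1.332,0.09]]]'

```text
time_s: 2.45
tool_pos: [0.5179, 0.1941, 0.3484]
tool_rot: [0.753, 0.658, 0.001, -0.0]
contact_force: [0.3, -0.2, 0.3]
grip_width: 0.98
```

Emit:
carry_out --rows '[[[-0.129,0.118,-0.012,0,0,0,0.09],[-0.129,0.118,-0.012,0,0,0,0.09],[-0.129,0.118,-0.012,0,0,0,0.09],[-0.129,0.118,-0.012,0,0,0,0.09],[-0.129,0.118,-0.012,0,0,0,0.09],[-0.129,0.118,-0.012,0,0,0,0.09],[-0.129,0.118,-0.012,0,0,0,0.09]]]'

```text
time_s: 3.03
tool_pos: [0.617, 0.053, 0.3594]
tool_rot: [0.752, 0.659, -0.0, -0.001]
contact_force: [-0.1, 0.4, -0.2]
grip_width: 0.979
```

```bash
python3 - <<'E'
from h import *
st=status.read_state(); print(st["tool_pos"],st["tool_rot"],st["q"].round(2),st["contact_force"],st["moment"])
s=snap("wrist"); save(s,"w1.png")
P,C=cloud(s)
for nm,p in(("wrist",redgrip(s)),("scene",redgrip(snap("scene")))):
    if len(p)<5: print(nm,"none"); continue
    c=p-p.mean(0); d=np.linalg.svd(c)[2][0]; t=c@d
    print(nm,len(p),np.median(p,0).round(4),p.min(0).round(4),p.max(0).round(4),d.round(3))
# rotor rim: cylinder points z>0.19 behind face
D=np.array([.134,.991]);y=P[:,:2]@D
k=(P[:,2]>.17)&(C.max(1)-C.min(1)<40)&(abs(P[:,0]-.615)<.08)&(P[:,1]<.02)&(P[:,1]>-.045)
p=P[k]; print(k.sum())
if k.sum()>50:
    X=p[:,:2]@np.array([.991,-.134]); z=p[:,2]
    from scipy.optimize import least_squares
    f=least_squares(lambda q:np.hypot(X-q[0],z-q[1])-.065,[.617,.15],loss="soft_l1",f_scale=.002).x; print("axle X,z",f,"y range",np.percentile(p[:,:2]@D,[2,98]))
print("grip X", (np.median(redgrip(s)[:,:2]@np.array([.991,-.134]))))
E
```

```text
[0.61697277 0.05298994 0.35942801] [ 7.52043093e-01  6.59113712e-01 -1.53686055e-04 -5.26512534e-04] [-0.52  0.38  0.5   1.65 -0.2   1.16 -0.1 ] [-0.06477581  0.37069998 -0.1656265 ] [-0.10713916  0.10890407 -0.01450659]
wrist 1533 [0.6174 0.0535 0.206 ] [0.6074 0.0249 0.1945] [0.6284 0.074  0.2095] [-0.148 -0.988  0.042]
scene 127 [0.6206 0.0553 0.203 ] [0.6115 0.0269 0.1938] [0.6296 0.0747 0.2092] [ 0.107  0.994 -0.025]
7252
axle X,z [0.61784558 0.14582431] y range [0.04869639 0.09379641]
grip X 0.6051938596829152
```

View pics/w1.png

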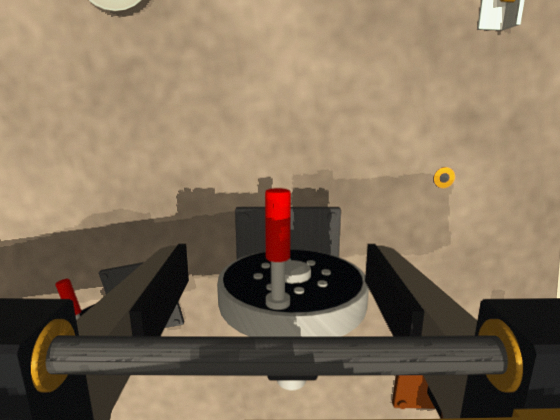

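The wrist view shows the red grip at (278,225), midway between the open fingers. The axle fit and the grip position agree: a is about -0.25. Next I descend and pinch.

Emit:
carry_out --rows '[[[-0.003,0.001,0.03,0,0,0,0.09],[-0.003,0.001,0.06,0,0,0,0.09],[-0.003,0.001,0.08,0,0,0,0.09],[-0.003,0.001,0.092,0,0,0,0.09],[-0.003,0.001,0.092,0,0,0,0.09],[-0.003,0.001,0.092,0,0,0,0.005],[-0.003,0.001,0.092,0,0,0,0.005],[-0.003,0.001,0.092,0,0,0,0.005],[-0.003,0.001,0.092,0,0,0,0.005],[-0.003,0.001,0.092,0,0,0,0.005],[-0.003,0.001,0.092,0,0,0,0.005],[-0.003,0.001,0.092,0,0,0,0.005]]]'

```text
time_s: 4.13
tool_pos: [0.618, 0.0494, 0.2681]
tool_rot: [0.752, 0.659, 0.0, 0.0]
contact_force: [0.4, -1.0, 0.6]
grip_width: 0.495
```

```bash
python3 - <<'E'
from h import *
st=status.read_state(); print(st["tool_pos"],st["tool_rot"],st["contact_force"],st["moment"],st["grip_width"]*91.9)
E
```

```text
[0.61798857 0.04940042 0.26814879] [7.51919450e-01 6.59254923e-01 2.76227520e-04 1.07861413e-04] [ 0.39627076 -0.99874375  0.60597663] [-0.08237707  0.08605796 -0.02285161] 45.45405561964698
```

Emit:
carry_out --rows '[[[0,0,0,0,0,0,0.005],[0,0,0,0,0,0,0.005],[0,0,0,0,0,0,0.005],[0,0,0,0,0,0,0.005],[0,0,0,0,0,0,0.005],[0,0,0,0,0,0,0.005],[0,0,0,0,0,0,0.005],[0,0,0,0,0,0,0.005]]]'

```text
time_s: 4.8
tool_pos: [0.6176, 0.0495, 0.2677]
tool_rot: [0.752, 0.659, -0.0, -0.0]
contact_force: [-2.7, 0.4, 0.1]
grip_width: 0.186
```

```bash
python3 - <<'E'
from h import *
st=status.read_state(); print(st["tool_pos"],st["contact_force"],st["moment"],st["grip_width"]*91.9)
s=snap("scene"); p=redgrip(s); print(len(p)); save(s,"s2.png",(180,110,400,275),3.5)
for i in range(6): snap("top"); print(status.read_state()["contact_force"].round(2))
E
```

```text
[0.61762509 0.04945027 0.26772581] [-2.66103172  0.4241179   0.13403415] [-0.02415516  0.48741357 -0.01994769] 17.11993041743582
53
[-1.46  1.13  0.76]
[-2.54  0.61  0.58]
[-2.07  0.09  0.34]
[-2.89 -0.19  1.19]
[-2.08  0.08  1.8 ]
[-2.35  0.86  1.7 ]
```

View pics/s2.png

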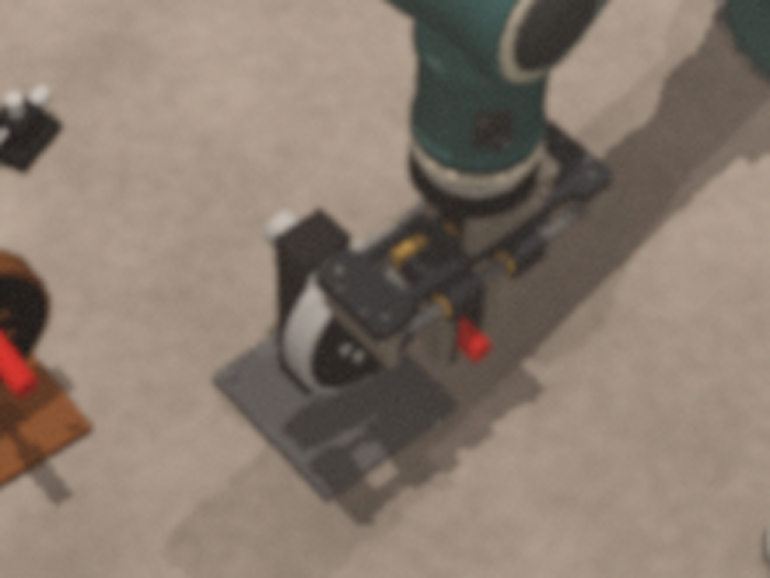

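```bash
python3 - <<'E'
import numpy as np
r=lambda d:np.round(.05*np.array([np.sin(np.radians(d)),-np.cos(np.radians(d))]),4)
for k in range(16):
    b=-14+24*k; print(b,[(r(b+4*i)-r(b)).round(4).tolist() for i in range(1,7)])
E
```

```text
-14 [[0.0034, -0.0007], [0.0069, -0.0012], [0.0104, -0.0015], [0.0138, -0.0015], [0.0173, -0.0012], [0.0208, -0.0007]]
10 [[0.0034, 0.0007], [0.0068, 0.0016], [0.01, 0.0028], [0.0132, 0.0043], [0.0163, 0.0059], [0.0193, 0.0077]]
34 [[0.0028, 0.0021], [0.0055, 0.0043], [0.008, 0.0068], [0.0103, 0.0094], [0.0125, 0.0121], [0.0144, 0.015]]
58 [[0.0017, 0.003], [0.0033, 0.0062], [0.0046, 0.0094], [0.0057, 0.0127], [0.0065, 0.0161], [0.0071, 0.0195]]
82 [[0.0004, 0.0035], [0.0005, 0.007], [0.0004, 0.0105], [0.0, 0.014], [-0.0006, 0.0174], [-0.0014, 0.0208]]
106 [[-0.0011, 0.0033], [-0.0024, 0.0065], [-0.004, 0.0097], [-0.0057, 0.0127], [-0.0076, 0.0156], [-0.0098, 0.0183]]
130 [[-0.0023, 0.0026], [-0.0048, 0.0051], [-0.0075, 0.0073], [-0.0103, 0.0094], [-0.0133, 0.0112], [-0.0164, 0.0128]]
154 [[-0.0032, 0.0015], [-0.0064, 0.0027], [-0.0098, 0.0036], [-0.0132, 0.0043], [-0.0167, 0.0048], [-0.0202, 0.0051]]
178 [[-0.0034, 0.0], [-0.0069, -0.0003], [-0.0104, -0.0008], [-0.0138, -0.0015], [-0.0172, -0.0024], [-0.0204, -0.0036]]
202 [[-0.0032, -0.0015], [-0.0063, -0.0031], [-0.0093, -0.0049], [-0.0121, -0.007], [-0.0148, -0.0092], [-0.0173, -0.0117]]
226 [[-0.0023, -0.0026], [-0.0045, -0.0053], [-0.0064, -0.0082], [-0.0081, -0.0112], [-0.0097, -0.0144], [-0.011, -0.0176]]
250 [[-0.0011, -0.0033], [-0.0019, -0.0067], [-0.0025, -0.0101], [-0.0029, -0.0136], [-0.003, -0.0171], [-0.0029, -0.0206]]
274 [[0.0004, -0.0035], [0.001, -0.0069], [0.0018, -0.0103], [0.0029, -0.0136], [0.0042, -0.0168], [0.0058, -0.02]]
298 [[0.0017, -0.003], [0.0036, -0.0059], [0.0058, -0.0086], [0.0081, -0.0112], [0.0106, -0.0137], [0.0133, -0.0159]]
322 [[0.0028, -0.0021], [0.0058, -0.0039], [0.0089, -0.0055], [0.0121, -0.007], [0.0153, -0.0082], [0.0187, -0.0091]]
346 [[0.0034, -0.0007], [0.0069, -0.0012], [0.0104, -0.0015], [0.0138, -0.0015], [0.0173, -0.0012], [0.0208, -0.0007]]
```

Emit:
carry_out --rows '[[[0,0.0034,-0.0007,0,0,0,0.005],[0,0.0069,-0.0012,0,0,0,0.005],[0,0.0104,-0.0015,0,0,0,0.005],[0,0.0138,-0.0015,0,0,0,0.005],[0,0.0173,-0.0012,0,0,0,0.005],[0,0.0208,-0.0007,0,0,0,0.005]]]'

```text
time_s: 5.65
tool_pos: [0.6389, 0.0467, 0.2685]
tool_rot: [0.752, 0.659, 0.0, 0.0]
contact_force: [-3.1, 1.0, 1.4]
grip_width: 0.19
```

```bash
cat > st.py <<'E'
from h import *
st=status.read_state(); p=st["tool_pos"]; f=st["contact_force"]; X=np.array([.991,-.134,0])
print("X,z",(p@X).round(4),(p[2]-.069).round(4),"y",(p@[.134,.991,0]).round(4),"fX,fy,fz",(f@X).round(2),(f@[.134,.991,0]).round(2),f[2].round(2),"grip",(st["grip_width"]*91.9).round(2))
E
python3 st.py
```

```text
Traceback (most recent call last):
  File "st.py", line 3, in <module>
    print("X,z",(p@X).round(4),(p[2]-.069).round(4),"y",(p@[.134,.991,0]).round(4),"fX,fy,fz",(f@X).round(2),(f@[.134,.991,0]).round(2),f[2].round(2),"grip",(st["grip_width"]*91.9).round(2))
                                                                                                                                                             ^^^^^^^^^^^^^^^^^^^^^^^^^^^^^
AttributeError: 'float' object has no attribute 'round'
```

Emit:
carry_out --rows '[[[0,0.0034,0.0007,0,0,0,0.005],[0,0.0068,0.0016,0,0,0,0.005],[0,0.01,0.0028,0,0,0,0.005],[0,0.0132,0.0043,0,0,0,0.005],[0,0.0163,0.0059,0,0,0,0.005],[0,0.0193,0.0077,0,0,0,0.005]]]'

```text
time_s: 6.15
tool_pos: [0.6581, 0.0441, 0.2606]
tool_rot: [0.752, 0.659, 0.0, 0.0]
contact_force: [-2.7, 0.4, 1.3]
grip_width: 0.185
```

Emit:
carry_out --rows '[[[0,0.0028,0.0021,0,0,0,0.005],[0,0.0055,0.0043,0,0,0,0.005],[0,0.008,0.0068,0,0,0,0.005],[0,0.0103,0.0094,0,0,0,0.005],[0,0.0125,0.0121,0,0,0,0.005],[0,0.0144,0.015,0,0,0,0.005]]]'

```text
time_s: 6.65
tool_pos: [0.6722, 0.0423, 0.2456]
tool_rot: [0.752, 0.659, 0.0, 0.0]
contact_force: [-1.5, 0.7, 1.0]
grip_width: 0.186
```

Emit:
carry_out --rows '[[[0,0.0017,0.003,0,0,0,0.005],[0,0.0033,0.0062,0,0,0,0.005],[0,0.0046,0.0094,0,0,0,0.005],[0,0.0057,0.0127,0,0,0,0.005],[0,0.0065,0.0161,0,0,0,0.005],[0,0.0071,0.0195,0,0,0,0.005]]]'

```text
time_s: 7.15
tool_pos: [0.6791, 0.0414, 0.226]
tool_rot: [0.752, 0.659, 0.0, 0.0]
contact_force: [-1.6, 0.4, 0.7]
grip_width: 0.191
```

```bash
sed -i 's/(st\["grip_width"\]\*91.9).round(2)/st["grip_width"]*91.9/' st.py; python3 st.py
```

```text
X,z 0.6675 0.157 y 0.132 fX,fy,fz -1.69 0.19 0.73 grip 17.530714466146136
```

Emit:
carry_out --rows '[[[0,0.0004,0.0035,0,0,0,0.005],[0,0.0005,0.007,0,0,0,0.005],[0,0.0004,0.0105,0,0,0,0.005],[0,0,0.014,0,0,0,0.005],[0,-0.0006,0.0174,0,0,0,0.005],[0,-0.0014,0.0208,0,0,0,0.005]]]'

```text
time_s: 7.65
tool_pos: [0.6776, 0.0416, 0.2053]
tool_rot: [0.752, 0.659, 0.0, 0.0]
contact_force: [-2.2, -0.1, 2.1]
grip_width: 0.187
```

Emit:
carry_out --rows '[[[0,-0.0011,0.0033,0,0,0,0.005],[0,-0.0024,0.0065,0,0,0,0.005],[0,-0.004,0.0097,0,0,0,0.005],[0,-0.0057,0.0127,0,0,0,0.005],[0,-0.0076,0.0156,0,0,0,0.005],[0,-0.0098,0.0183,0,0,0,0.005]]]'

```text
time_s: 8.15
tool_pos: [0.6679, 0.0428, 0.1871]
tool_rot: [0.752, 0.659, 0.0, 0.0]
contact_force: [-0.7, -0.1, 1.7]
grip_width: 0.187
```

Emit:
carry_out --rows '[[[0,-0.0023,0.0026,0,0,0,0.005],[0,-0.0048,0.0051,0,0,0,0.005],[0,-0.0075,0.0073,0,0,0,0.005],[0,-0.0103,0.0094,0,0,0,0.005],[0,-0.0133,0.0112,0,0,0,0.005],[0,-0.0164,0.0128,0,0,0,0.005]]]'

```text
time_s: 8.65
tool_pos: [0.6517, 0.045, 0.1744]
tool_rot: [0.752, 0.659, 0.0, 0.0]
contact_force: [1.9, 0.1, 1.6]
grip_width: 0.187
```

```bash
python3 st.py; python3 -c "
from h import *
s=snap('scene'); save(s,'s3.png',(180,110,400,275),3.5)"
```

```text
X,z 0.6398 0.1054 y 0.1319 fX,fy,fz 1.86 0.35 1.58 grip 17.141907654783846
```

View pics/s3.png

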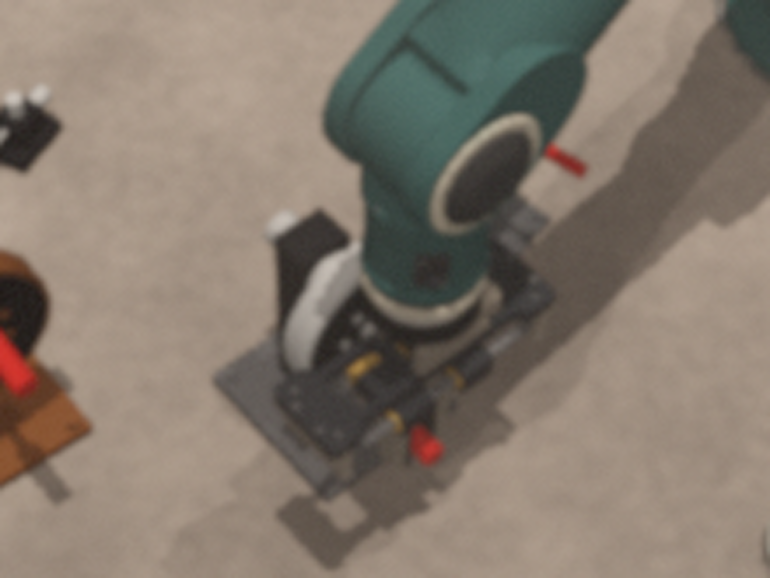

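The red grip is still held, at (425,445) in the crop, and the forces are small. I continue.

Emit:
carry_out --rows '[[[0,-0.0032,0.0015,0,0,0,0.005],[0,-0.0064,0.0027,0,0,0,0.005],[0,-0.0098,0.0036,0,0,0,0.005],[0,-0.0132,0.0043,0,0,0,0.005],[0,-0.0167,0.0048,0,0,0,0.005],[0,-0.0202,0.0051,0,0,0,0.005]]]'

```text
time_s: 9.2
tool_pos: [0.6315, 0.0476, 0.1693]
tool_rot: [0.752, 0.659, 0.0, 0.0]
contact_force: [2.6, -0.1, 1.4]
grip_width: 0.185
```

Emit:
carry_out --rows '[[[0,-0.0034,0,0,0,0,0.005],[0,-0.0069,-0.0003,0,0,0,0.005],[0,-0.0104,-0.0008,0,0,0,0.005],[0,-0.0138,-0.0015,0,0,0,0.005],[0,-0.0172,-0.0024,0,0,0,0.005],[0,-0.0204,-0.0036,0,0,0,0.005]]]'

```text
time_s: 9.7
tool_pos: [0.6112, 0.0503, 0.173]
tool_rot: [0.752, 0.659, 0.0, 0.0]
contact_force: [4.3, -0.8, 0.0]
grip_width: 0.186
```

Emit:
carry_out --rows '[[[0,-0.0032,-0.0015,0,0,0,0.005],[0,-0.0063,-0.0031,0,0,0,0.005],[0,-0.0093,-0.0049,0,0,0,0.005],[0,-0.0121,-0.007,0,0,0,0.005],[0,-0.0148,-0.0092,0,0,0,0.005],[0,-0.0173,-0.0117,0,0,0,0.005]]]'

```text
time_s: 10.2
tool_pos: [0.5941, 0.0526, 0.1848]
tool_rot: [0.752, 0.659, 0.0, 0.0]
contact_force: [5.2, -1.0, -2.1]
grip_width: 0.184
```

Emit:
carry_out --rows '[[[0,-0.0023,-0.0026,0,0,0,0.005],[0,-0.0045,-0.0053,0,0,0,0.005],[0,-0.0064,-0.0082,0,0,0,0.005],[0,-0.0081,-0.0112,0,0,0,0.005],[0,-0.0097,-0.0144,0,0,0,0.005],[0,-0.011,-0.0176,0,0,0,0.005]]]'

```text
time_s: 10.7
tool_pos: [0.5833, 0.054, 0.2023]
tool_rot: [0.752, 0.659, 0.0, 0.0]
contact_force: [6.6, -1.1, -4.3]
grip_width: 0.186
```

Emit:
carry_out --rows '[[[0,-0.0011,-0.0033,0,0,0,0.005],[0,-0.0019,-0.0067,0,0,0,0.005],[0,-0.0025,-0.0101,0,0,0,0.005],[0,-0.0029,-0.0136,0,0,0,0.005],[0,-0.003,-0.0171,0,0,0,0.005],[0,-0.0029,-0.0206,0,0,0,0.005]]]'

```text
time_s: 11.2
tool_pos: [0.5804, 0.0543, 0.2225]
tool_rot: [0.752, 0.659, 0.0, 0.0]
contact_force: [7.4, -1.0, -7.4]
grip_width: 0.188
```

```bash
python3 st.py
```

```text
X,z 0.5679 0.1535 y 0.1316 fX,fy,fz 7.45 -0.03 -7.36 grip 17.268233870395377
```

Emit:
carry_out --rows '[[[0,0.0004,-0.0035,0,0,0,0.005],[0,0.001,-0.0069,0,0,0,0.005],[0,0.0018,-0.0103,0,0,0,0.005],[0,0.0029,-0.0136,0,0,0,0.005],[0,0.0042,-0.0168,0,0,0,0.005],[0,0.0058,-0.02,0,0,0,0.005]]]'

```text
time_s: 11.7
tool_pos: [0.5855, 0.0537, 0.2416]
tool_rot: [0.752, 0.659, -0.001, -0.0]
contact_force: [7.0, -0.0, -10.5]
grip_width: 0.186
```

Emit:
carry_out --rows '[[[0,0.0017,-0.003,0,0,0,0.005],[0,0.0036,-0.0059,0,0,0,0.005],[0,0.0058,-0.0086,0,0,0,0.005],[0,0.0081,-0.0112,0,0,0,0.005],[0,0.0106,-0.0137,0,0,0,0.005],[0,0.0133,-0.0159,0,0,0,0.005]]]'

```text
time_s: 12.2
tool_pos: [0.5978, 0.0521, 0.2572]
tool_rot: [0.752, 0.659, -0.002, -0.002]
contact_force: [2.1, -0.6, -10.6]
grip_width: 0.185
```

Emit:
carry_out --rows '[[[0,0.0028,-0.0021,0,0,0,0.005],[0,0.0058,-0.0039,0,0,0,0.005],[0,0.0089,-0.0055,0,0,0,0.005],[0,0.0121,-0.007,0,0,0,0.005],[0,0.0153,-0.0082,0,0,0,0.005],[0,0.0187,-0.0091,0,0,0,0.005]]]'

```text
time_s: 12.7
tool_pos: [0.6175, 0.0494, 0.2678]
tool_rot: [0.752, 0.659, -0.001, -0.001]
contact_force: [-3.2, 0.1, -7.8]
grip_width: 0.187
```

Emit:
carry_out --rows '[[[0,0.0034,-0.0007,0,0,0,0.005],[0,0.0069,-0.0012,0,0,0,0.005],[0,0.0104,-0.0015,0,0,0,0.005],[0,0.0138,-0.0015,0,0,0,0.005],[0,0.0173,-0.0012,0,0,0,0.005],[0,0.0208,-0.0007,0,0,0,0.005]]]'

```text
time_s: 13.2
tool_pos: [0.6388, 0.0466, 0.2687]
tool_rot: [0.752, 0.659, -0.0, -0.0]
contact_force: [-4.0, 0.5, -5.5]
grip_width: 0.187
```

Emit:
carry_out --rows '[[[0,0.0034,0.0007,0,0,0,0.005],[0,0.0068,0.0016,0,0,0,0.005],[0,0.01,0.0028,0,0,0,0.005],[0,0.0132,0.0043,0,0,0,0.005],[0,0.0163,0.0059,0,0,0,0.005],[0,0.0193,0.0077,0,0,0,0.005]]]'

```text
time_s: 13.7
tool_pos: [0.6579, 0.0442, 0.2608]
tool_rot: [0.752, 0.659, -0.0, -0.0]
contact_force: [-6.0, 1.2, -4.3]
grip_width: 0.186
```

```bash
python3 st.py
```

```text
X,z 0.646 0.1918 y 0.1319 fX,fy,fz -6.11 0.34 -4.35 grip 17.127205312915947
```

```bash
cat > fit.py <<'E'
import numpy as np
from scipy.optimize import least_squares
d=np.array([[.6389,.0467,.2685,-3.1,1.0,1.4],[.6581,.0441,.2606,-2.7,.4,1.3],[.6722,.0423,.2456,-1.5,.7,1.0],[.6791,.0414,.226,-1.6,.4,.7],
[.6776,.0416,.2053,-2.2,-.1,2.1],[.6679,.0428,.1871,-.7,-.1,1.7],[.6517,.045,.1744,1.9,.1,1.6],[.6315,.0476,.1693,2.6,-.1,1.4],[.6112,.0503,.173,4.3,-.8,0],
[.5941,.0526,.1848,5.2,-1,-2.1],[.5833,.054,.2023,6.6,-1.1,-4.3],[.5804,.0543,.2225,7.4,-1,-7.4],[.5855,.0537,.2416,7,0,-10.5],[.5978,.0521,.2572,2.1,-.6,-10.6],
[.6175,.0494,.2678,-3.2,.1,-7.8],[.6388,.0466,.2687,-4,.5,-5.5],[.6579,.0442,.2608,-6,1.2,-4.3]])
ex=np.array([.991,-.134]); X=d[:,:2]@ex; z=d[:,2]-.069; f=d[:,3:5]@ex; fz=d[:,5]
c=least_squares(lambda q:np.hypot(X-q[0],z-q[1])-q[2],[.6175,.15,.05]).x; print("circle",c)
for cx,cz in((c[0],c[1]),(.6178,.150)):
    a=np.arctan2(X-cx,z-cz); ft=f*np.cos(a)-fz*np.sin(a); fr=f*np.sin(a)+fz*np.cos(a)
    print(np.c_[np.degrees(a)%360,ft,fr].round(1).tolist())
    def fit(k,extra=False):
        M=np.c_[np.ones(k.sum()),np.sin(a[k]),np.cos(a[k])]
        if extra: M=np.c_[M,fr[k]]
        s=np.linalg.lstsq(M,ft[k],rcond=None)[0]; b=np.degrees(np.arctan2(s[2],s[1]))
        print("D",s[0].round(2),"W",np.hypot(s[1],s[2]).round(2),"b",b.round(1),"target a",(180-b)%360,"rms",np.std(M@s-ft[k]).round(2),s[3:])
    al=np.ones(len(a),bool); fit(al); fit(al,True); fit(abs(fr)<6)
E
python3 fit.py
```

```text
circle [0.61789247 0.15034519 0.05004358]
[[10.4, -3.4, 0.8], [34.5, -3.0, -0.5], [58.3, -1.7, -0.8], [82.4, -0.9, -1.5], [106.3, -1.4, -2.7], [130.1, -0.9, -1.6], [154.0, -2.4, -0.6], [178.2, -2.6, -1.3], [202.2, -4.0, -1.7], [226.3, -5.2, -2.4], [250.1, -6.3, -4.8], [273.6, -6.9, -7.9], [296.4, -6.3, -10.9], [319.4, -5.3, -9.5], [345.5, -5.0, -6.8], [10.2, -3.0, -6.1], [34.2, -2.6, -7.0]]
D -3.65 W 2.75 b -10.0 target a 189.96015950600065 rms 0.36 []
D -3.65 W 2.75 b -10.0 target a 189.9912112462155 rms 0.36 [-0.00104058]
D -3.69 W 2.75 b -12.5 target a 192.52474749736967 rms 0.31 []
[[10.4, -3.4, 0.8], [34.4, -3.0, -0.5], [58.1, -1.7, -0.8], [82.0, -0.9, -1.5], [105.9, -1.4, -2.7], [129.8, -0.9, -1.6], [153.7, -2.4, -0.6], [178.1, -2.6, -1.3], [202.3, -4.0, -1.7], [226.5, -5.2, -2.4], [250.4, -6.3, -4.9], [274.0, -6.9, -8.0], [296.8, -6.2, -10.9], [319.7, -5.2, -9.5], [345.7, -5.0, -6.8], [10.3, -3.0, -6.1], [34.1, -2.7, -7.0]]
D -3.64 W 2.71 b -9.9 target a 189.87516412825786 rms 0.36 []
D -3.65 W 2.72 b -10.0 target a 189.96897428139903 rms 0.36 [-0.00308909]
D -3.68 W 2.73 b -12.4 target a 192.42452266632117 rms 0.31 []
```

The fit is good: drag is 3.65 N (3.6 N stated), the weight's pull is 2.75 N, and the heavy side is down at a ≈ 190°. I go on forward from 34° to 190°, taking more readings on the way.

Emit:
carry_out --rows '[[[0,0.0028,0.0021,0,0,0,0.005],[0,0.0055,0.0043,0,0,0,0.005],[0,0.008,0.0068,0,0,0,0.005],[0,0.0103,0.0094,0,0,0,0.005],[0,0.0125,0.0121,0,0,0,0.005],[0,0.0144,0.015,0,0,0,0.005]]]'

```text
time_s: 14.2
tool_pos: [0.6721, 0.0423, 0.246]
tool_rot: [0.752, 0.659, -0.0, -0.0]
contact_force: [-7.2, 1.1, -1.2]
grip_width: 0.187
```

Emit:
carry_out --rows '[[[0,0.0017,0.003,0,0,0,0.005],[0,0.0033,0.0062,0,0,0,0.005],[0,0.0046,0.0094,0,0,0,0.005],[0,0.0057,0.0127,0,0,0,0.005],[0,0.0065,0.0161,0,0,0,0.005],[0,0.0071,0.0195,0,0,0,0.005]]]'

```text
time_s: 14.7
tool_pos: [0.6792, 0.0414, 0.2268]
tool_rot: [0.752, 0.659, 0.0, -0.0]
contact_force: [-6.6, 0.5, -0.4]
grip_width: 0.185
```

Emit:
carry_out --rows '[[[0,0.0004,0.0035,0,0,0,0.005],[0,0.0005,0.007,0,0,0,0.005],[0,0.0004,0.0105,0,0,0,0.005],[0,0,0.014,0,0,0,0.005],[0,-0.0006,0.0174,0,0,0,0.005],[0,-0.0014,0.0208,0,0,0,0.005]]]'

```text
time_s: 15.2
tool_pos: [0.678, 0.0415, 0.2065]
tool_rot: [0.752, 0.659, 0.0, 0.0]
contact_force: [-6.8, 0.1, 2.8]
grip_width: 0.185
```

Emit:
carry_out --rows '[[[0,-0.0011,0.0033,0,0,0,0.005],[0,-0.0024,0.0065,0,0,0,0.005],[0,-0.004,0.0097,0,0,0,0.005],[0,-0.0057,0.0127,0,0,0,0.005],[0,-0.0076,0.0156,0,0,0,0.005],[0,-0.0098,0.0183,0,0,0,0.005]]]'

```text
time_s: 15.7
tool_pos: [0.6694, 0.0426, 0.1891]
tool_rot: [0.752, 0.659, 0.002, 0.001]
contact_force: [-4.5, -0.1, 4.1]
grip_width: 0.186
```

Emit:
carry_out --rows '[[[0,-0.0023,0.0026,0,0,0,0.005],[0,-0.0048,0.0051,0,0,0,0.005],[0,-0.0075,0.0073,0,0,0,0.005],[0,-0.0103,0.0094,0,0,0,0.005],[0,-0.0133,0.0112,0,0,0,0.005],[0,-0.0164,0.0128,0,0,0,0.005]]]'

```text
time_s: 16.2
tool_pos: [0.6527, 0.0448, 0.175]
tool_rot: [0.752, 0.659, 0.001, 0.001]
contact_force: [1.2, -0.7, 2.4]
grip_width: 0.184
```

Emit:
carry_out --rows '[[[0,-0.0032,0.0015,0,0,0,0.005],[0,-0.0064,0.0027,0,0,0,0.005],[0,-0.0098,0.0036,0,0,0,0.005],[0,-0.0132,0.0043,0,0,0,0.005],[0,-0.0167,0.0048,0,0,0,0.005],[0,-0.0202,0.0051,0,0,0,0.005]]]'

```text
time_s: 16.7
tool_pos: [0.6316, 0.0477, 0.1693]
tool_rot: [0.752, 0.659, 0.0, 0.0]
contact_force: [3.5, -0.1, 1.8]
grip_width: 0.184
```

Emit:
carry_out --rows '[[[0,-0.0034,0,0,0,0,0.005],[0,-0.0069,-0.0003,0,0,0,0.005],[0,-0.0104,-0.0008,0,0,0,0.005]]]'

```text
time_s: 16.95
tool_pos: [0.6211, 0.049, 0.1701]
tool_rot: [0.752, 0.659, 0.0, 0.0]
contact_force: [4.0, -0.4, 0.8]
grip_width: 0.185
```

```bash
sed -i 's/\[.6579,.0442,.2608,-6,1.2,-4.3\]\]/[.6579,.0442,.2608,-6,1.2,-4.3],[.6721,.0423,.246,-7.2,1.1,-1.2],[.6792,.0414,.2268,-6.6,.5,-.4],[.678,.0415,.2065,-6.8,.1,2.8],[.6694,.0426,.1891,-4.5,-.1,4.1],[.6527,.0448,.175,1.2,-.7,2.4],[.6316,.0477,.1693,3.5,-.1,1.8]]/' fit.py; python3 fit.py | grep -v '^\[\['; python3 st.py
python3 -c "
from h import *
s=snap('scene'); save(s,'s4.png',(180,110,400,275),3.5); p=redgrip(s,(.618,.05)); print(len(p),np.median(p,0),p.min(0),p.max(0))"; python3 st.py
```

```text
circle [0.61790912 0.1503617  0.05004829]
D -3.69 W 2.74 b -10.5 target a 190.527796358196 rms 0.45 []
D -3.71 W 2.75 b -10.7 target a 190.6937258771872 rms 0.45 [-0.00553975]
D -3.71 W 2.71 b -10.7 target a 190.6584426613201 rms 0.32 []
D -3.68 W 2.7 b -10.4 target a 190.39337749986174 rms 0.45 []
D -3.7 W 2.71 b -10.5 target a 190.54783894678192 rms 0.45 [-0.00502972]
D -3.71 W 2.68 b -10.5 target a 190.49541775112553 rms 0.32 []
X,z 0.609 0.1011 y 0.1318 fX,fy,fz 4.01 0.1 0.78 grip 17.031919062476824
43 [0.62578881 0.06641754 0.10653521] [0.61804611 0.05589951 0.09343802] [0.63178286 0.07366078 0.11078426]
X,z 0.6084 0.1012 y 0.1318 fX,fy,fz 1.49 -0.78 0.03 grip 16.910885840840145
```

View pics/s4.png

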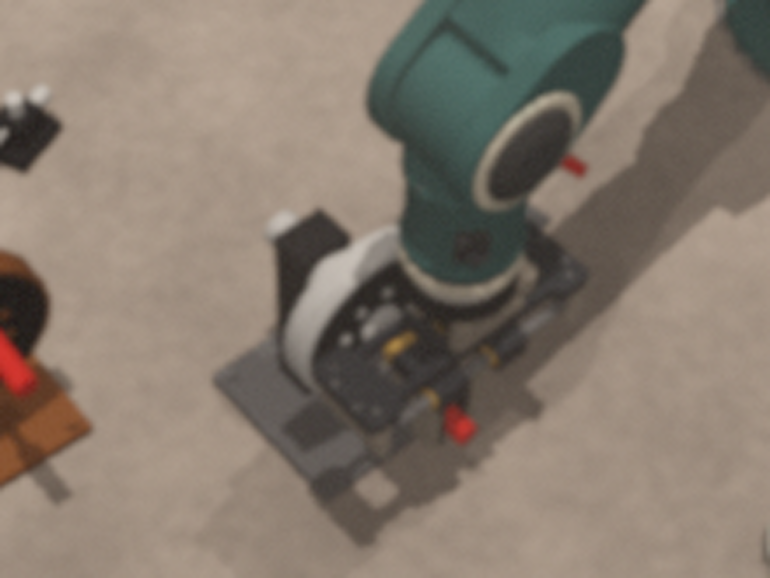

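```bash
python3 -c "
from h import *
print(job.job_done())"; python3 st.py
```

```text
the job is handed in; nothing more can be done
None
the job is handed in; nothing more can be done
```

I took the large grey rotor by its red grip and turned it a bit more than once right round. I then stopped with the heavy side straight down, as near as I could measure it, and handed in with the grip still held.

- **Heavy side:** the fit to 23 force readings gives a drag of about 3.7 N (3.6 N stated) and a weight pull of about 2.7 N. It puts the heavy side down at rotor angle a ≈ 190.5°, and the fits varied by only a degree or two. The readings scatter by about 0.4 N, so I expect the direction to be good to a few degrees.
- **Final position:** measured from the gripper, the rotor stands at about 190.9°. The fingers are closed on the sleeve (opening about 17 mm), and the last picture shows the red grip in them.
- **Forces and time:** sideways forces at the grip reached about 11 N during the turn, because the hand's circle was slightly off the grip's. They did not change the fit, and every reading stayed below 15 N. It took about 17 s of the 72 s.
- **Other things:** the hand stayed clear of the dish, chip box and positioner. I did not measure their positions again at the end.

The state could not be read after hand-in, so the last check is from just before it.

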